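Open the strongbox with its key and put the key away

ROBOT

A 6-joint arm with a two-finger parallel gripper is mounted at the origin on a cart in front of the work surface, level with it; the furniture and walls round the work are solid. World frame = base frame: x ahead of the robot, y to its left, z up, the work surface at z = 0. Lengths are in m, angles in rad, forces in N, time in s.
With the tool pointing down it reaches from about 0.375 to 0.9 m from the base axis. Payload 3.1 kg.
Tool frame: the origin (TCP) lies between the finger pads; the fingertips stand 22 mm ahead of it and the grasp point (between the pads) lies 3 mm ahead of it; z points along the fingers, y is the line along which they close (so a half turn about z gives the same grasp; the last joint's range is limited). The gripper opens to 85 mm and grips with 20 to 120 N. Pads are 22 mm wide; open, the fingers measure 114 mm over their backs; the gripper's body (76 mm by 85 mm) begins 54 mm behind the grasp point. The pads swing forward as they close: fully open they stand 13 mm farther back than shut.
Start: joints at [-1.321, 0.527, 1.433, -0, 1.181, -0.178], TCP at [0.259, -0.569, 0.253] pointing down, gripper open.
Joint ranges: [-3.08, 3.08], [-0.75, 2.2], [0.22, 2.44], [-1.43, 4.57], [0, 2.65], [-2.85, 2.85]. Speed limits (rad/s): [2.79, 2.79, 3.14, 3.14, 3.14, 3.14].

INTERFACE

Orientations are given as a unit quaternion [x, y, z, w].
In Python, from cell import * gives the robot as it stands. The module is installed in compiled form; this text tells all that it offers.
- The arm moves only by the tool send_rows, never from a script. Its argument "targets" is a list of rows, each a list of 2 entries, a list of its own where there are three numbers: the shift along the tool's x, y, z in m, then the turn, a rotation vector about the tool's x, y, z in degrees. In form: [[[dx, dy, dz], [ax, ay, az]], ...]. A call has 1 to 12 rows; each row shifts and turns the commanded pose from where the row before left it, along the tool's axes as they then stand; what a row does not reach is not made up. A row lasts 1/10 s, in which the tool goes at most 50 mm and 8.59 degrees, less where a joint would pass 70% of its speed; a pose out of reach is approached as far as the arm can. A call with a gripper value outside its range is refused whole. "jaw" is the opening, from 0 (shut) to 1 (fully open), set as the call begins (left out, the last holds). The fingers move at their own pace and stop on an object; the grip force is fixed at half the most. Time passes only in rows, so rows that do not move let the fingers close. It gives the time, the measured TCP pose, the force, the opening and the grip force at its end, in the units of the state.
- get_state(): the state, without advancing time (a new reading comes with each control period).
- snapshot(name): name is "scene" or "side" or "wrist"; returns a dict with "img" (400x640x3 uint8, red, green, blue), "K" (3x3 intrinsics, pixels), "extrinsics" (4x4, takes a point from camera to world coordinates); the wrist camera has in their place "T_tool_cam" (4x4, takes a point from camera to tool coordinates, whose origin is the TCP and whose axes are the flange's). Camera axes: x right, y up, looking along -z (the intrinsics and any distortion apply to the point x, -y, -z); pixel columns grow to the right and rows downward; lengths in m; the calibration is good to about 2 mm. A picture is of the moment at which its call begins: read the wrist's pose just before it. There is no depth.
- sign_off(): hands the job in; it is judged then, once.
The state is a dict: "time": time; "qpos": joint angles; "joint_velocities": joint speeds; "tau": joint torques, N m; "eef_pos": TCP position; "orientation": TCP orientation; "force": force on the tool from outside, world axes, zero at the start; "moment": the same for the moment, N m; "width": opening from 0.0 (shut) to 1.0 (fully open); "gripper_force": force on a finger pad.
Only numpy, scipy, OpenCV 4.12 (cv2) and the standard library are available. Lean on these libraries where they do the work, as an engineer would, in place of code of your own. Each camera call takes 0.05 s, during which the arm holds its last target. There are 200 camera calls.

TASK

Open the steel strongbox with the red key that stands in the wooden block: push the key fully home in the keyhole, turn it clockwise up to its stop so that the lid springs up, turn it all the way back home, draw it straight out and stand it back in the block's slot. Feel your way and never force the key; leave the other things on the bench where they are.

Things in the scene. Friction and masses are not known exactly. Their poses are not given: they have to be found in the camera images.
- keyhole (a point): Centre of the keyhole's mouth, level with the strongbox's flat top, 100 mm above the bench. The slot is 19.5 mm long (along this frame's x) and 5.5 mm wide, in a 50 mm square bright steel plate, 4 mm thick; z up. The turning plug below has a 20 x 6 mm slot, in line with it at home; its floor is 20 mm below the mouth. The lid begins 46 mm beyond this point (+x).
- key_bow (a point): Centre of the key's flat red plastic bow (head), 28 mm wide (x), 8 mm thick (y), 26 mm high (z). Steel key, 68 mm long in all, 30 g, standing upright, tip down; this point is 55 mm above its tip. Best pinched across the 8 mm, upright.
- key_tip (a point): Middle of the key's flat lower end. The bit is 18 mm wide (x), 4 mm thick (y), 14 mm high, the same on both sides, so either way round fits; above it a round 4 mm shank runs up to the bow. It only turns when pushed down to the floor, with the bit wholly under the plate, and only comes out at home. Over 45 N at the bit bends the key.
- block_slot (a point): Centre of the slot's mouth in the top of the key's dark wooden block (60 x 44 mm, 42 mm high, does not move). The slot is 21 mm long (x), 7 mm wide (y) and 26 mm deep; z up. The key starts in it, standing on the slot's floor.
- lock_plug (a joint): Turn of the lock's plug, rad: 0 at home (slot under the keyhole), grows clockwise seen from above. Its hard stop differs from start to start, somewhere from 0.85 to 1.3, and is known only by feel; just before it (about 0.03 rad) the bolt frees the lid. The plug stays where it is left; friction 0.06 N m. The bit has a play of about 0.1 rad each way.
- strongbox_lid (a joint): Angle of the lid of the strongbox (dark blue steel box 210 x 250 mm, 100 mm high, does not move; lock deck in front, lid behind), rad: 0 shut, springs to 0.30 by itself when the bolt is drawn and stays up; its front edge then stands 35 mm higher.
- cobbler_hammer: Hammer with a wooden handle, 116 x 275 x 30 mm, lying on the bench; leave alone.
- polish_tin: Round brown shoe-polish tin, 75 mm across, 24 mm high; leave alone.
- thread_spool: Red spool of thread, 49 mm across, 58 mm high; leave alone.
- shoe_brush: Wooden shoe brush, 49 x 170 x 46 mm; leave alone.
- tape_measure: Yellow tape measure, 62 x 71 x 32 mm; leave alone.
Not all that is in view belongs to the job. Leave any turquoise look-alike of the part that bears block_slot alone.

How it is judged:
On the way, in this order (a step that is already met when the one before it is completed fails the run):
1. The key stands fully home in the keyhole (z of key_tip in the frame of keyhole below -0.0185 m and horizontal distance between key_tip and keyhole below 0.004 m and value of joint lock_plug below 0.2 rad), for 0.2 s.
2. With the key home, it is turned up to its stop and the lid has sprung up (value of joint strongbox_lid above 0.2 rad and value of joint lock_plug above 0.7 rad and z of key_tip in the frame of keyhole below -0.0165 m), for 0.1 s.
3. The plug is turned back home and the key drawn out, above the keyhole (value of joint lock_plug below 0.12 rad and z of key_tip in the frame of keyhole above 0.003 m), for 0.1 s.
At the end, for the whole second after the job is handed in: The key stands in the block's slot, down to its floor (tip at least 20 mm below the mouth, within 8 mm of its centre, leaning under 0.25 rad); the lid stands sprung open (over 0.2 rad); the plug is back home (under 0.12 rad) (horizontal distance between key_tip and block_slot below 0.008 m and z of key_tip in the frame of block_slot below -0.02 m and angle between key_bow's own z axis and vertical below 0.25 rad and value of joint strongbox_lid above 0.2 rad and value of joint lock_plug below 0.12 rad); the robot touches nothing.
It fails at once if The key is forced: over 45 N between the key and the strongbox or its lock (contact force between key and strongbox above 45 N).
It fails at once if The key falls over (leans over 0.6 rad) (angle between key_bow's own z axis and vertical above 0.6 rad).
It fails at once if The fingers press on the strongbox or its lid with over 20 N (contact force between the fingers and strongbox above 20 N).
It fails at once if Another thing on the bench is moved by over 25 mm (distance of any of cobbler_hammer, polish_tin, thread_spool, shoe_brush, tape_measure from where it was at the start of the episode above 0.025 m).
It also fails if it takes over 72 s, if anything falls off the work surface, if the arm or the gripper's body presses on something with over 40 N, if the wrist force passes 120 N, or if a joint passes its speed limit or range.

## Working session

There is one attempt and no reset: what is moved stays moved. The work goes in short steps, Python scripts to look and compute and a tool call to move; the robot and the scene stay as the last step left them, time stands still between calls to the robot, and variables do not carry over. Pictures are saved under pics/ and viewed, at most 10 in all, crops included, and the job is handed in when it is done.

Besides the shell and the picture viewer there is one more tool, called after ">>>" by a JSON object that holds its "method" and its "body". send_rows: Moves the arm, as the interface text tells. Its arguments: {"type":"object","properties":{"targets":{"type":"array"},"jaw":{"type":"number"}},"required":["targets"]}

```bash
mkdir -p pics; cat > h.py <<'E'
from cell import *
import numpy as np, cv2, json
from scipy.spatial.transform import Rotation as R
def cam(name):
    s=get_state(); d=snapshot(name); K=np.array(d["K"])
    if name=="wrist":
        T=np.eye(4);T[:3,:3]=R.from_quat(s["orientation"]).as_matrix();T[:3,3]=s["eef_pos"]
        E=T@np.array(d["T_tool_cam"])
    else: E=np.array(d["extrinsics"])
    return d["img"],K,E
def ray(p,K,E):
    v=np.linalg.inv(K)@np.array([p[0],p[1],1.]); v=np.array([v[0],-v[1],-v[2]])
    return E[:3,3],E[:3,:3]@v
def onz(p,z,K,E):
    o,d=ray(p,K,E); return o+d*(z-o[2])/d[2]
def two(p1,c1,p2,c2):
    o1,d1=ray(p1,*c1);o2,d2=ray(p2,*c2)
    t=np.linalg.lstsq(np.c_[d1,-d2],o2-o1,rcond=None)[0]
    a=o1+d1*t[0];b=o2+d2*t[1]; return (a+b)/2,np.linalg.norm(a-b)
def proj(P,K,E):
    c=np.linalg.inv(E)@np.r_[P,1]; q=K@np.array([c[0],-c[1],-c[2]]);return q[:2]/q[2]
def save(n,img): cv2.imwrite("pics/"+n,cv2.cvtColor(img,cv2.COLOR_RGB2BGR))
E
python3 - <<'E'
from h import *
s=get_state();print(s)
for n in("scene","side"):
    i,K,E=cam(n);save(n+"0.png",i);print(n,K.round(1).tolist(),E.round(3).tolist())
print({k:(v.tolist() if hasattr(v,'tolist') else v) for k,v in snapshot("wrist").items() if k!="img"})
E
```

```text
{'time': 0.0, 'qpos': array([-1.32149353e+00,  5.28462759e-01,  1.43391574e+00, -2.98866473e-05,
        1.18139616e+00, -1.78495760e-01]), 'joint_velocities': array([0.00016337, 0.00105814, 0.0001514 , 0.00023668, 0.00038608,
       0.00178287]), 'tau': array([-7.57846283e-04, -4.42355275e+01, -1.78021842e+01, -3.17891836e-04,
        8.49585427e-03, -8.38104029e-06]), 'eef_pos': array([ 0.25914561, -0.56799968,  0.25233139]), 'orientation': array([ 9.77208849e-01,  2.12277352e-01, -5.24270255e-05, -1.08982979e-03]), 'force': array([-0.48358719, -0.37750599, -0.44241941]), 'moment': array([ 0.03126772,  0.01599378, -0.01424614]), 'gripper_force': 0.0, 'width': 1.001911067681132}
scene [[439.6, 0.0, 319.7], [0.0, 439.6, 198.9], [0.0, 0.0, 1.0]] [[0.664, 0.316, -0.677, -0.322], [-0.747, 0.307, -0.59, -0.789], [0.022, 0.898, 0.44, 0.612], [0.0, 0.0, 0.0, 1.0]]
side [[475.1, 0.0, 311.7], [0.0, 475.1, 199.6], [0.0, 0.0, 1.0]] [[-0.907, 0.176, -0.382, -0.03], [-0.42, -0.4, 0.815, 1.115], [-0.009, 0.9, 0.437, 0.71], [0.0, 0.0, 0.0, 1.0]]
{'K': [[340.50155322352157, 0.0, 320.54860216169175], [0.0, 340.50155322352157, 197.93897750747553], [0.0, 0.0, 1.0]], 'T_tool_cam': [[-0.0007307468861512557, 0.9563105808753252, 0.2923517383476398, 0.07389606474541383], [0.9999996322858535, 0.0005676084499194808, 0.0006428443082142033, 0.0002722338508437394], [0.000448817496766054, 0.29235210060224637, -0.9563106440045038, -0.12069465166727072], [0.0, 0.0, 0.0, 1.0]]}
```

View pics/scene0.png

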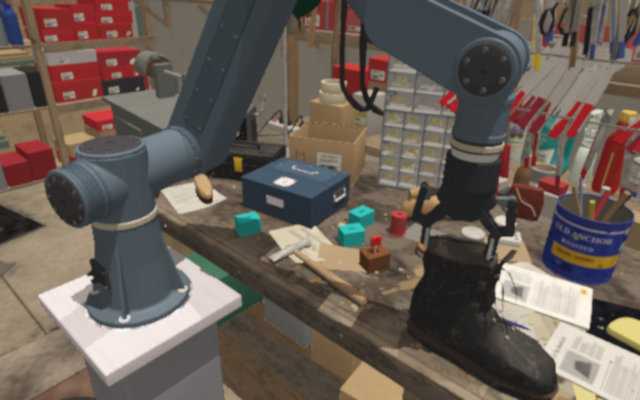

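View pics/side0.png

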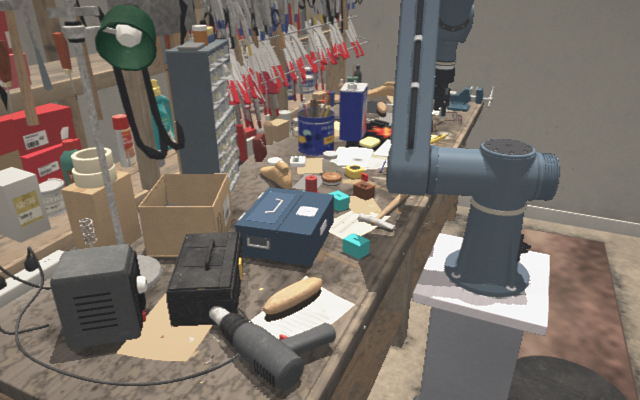

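The scene view shows the key's red bow at about (376,242) in its block at (375,260). The keyhole plate is at (285,182) on the blue box. In the side view the block is at (365,189) and the plate near (313,211).

```bash
cat > m.py <<'E'
from h import *
def comp(img,box,mask):
    x0,y0,x1,y1=box; m=mask(img[y0:y1,x0:x1].astype(int)).astype(np.uint8)
    n,l,st,c=cv2.connectedComponentsWithStats(m)
    k=1+np.argmax(st[1:,4]); return c[k]+[x0,y0],st[k]
red=lambda a:(a[...,0]>120)&(a[...,1]<70)&(a[...,2]<70)
white=lambda a:a.min(-1)>170
E
python3 - <<'E'
from m import *
i1,*c1=cam("scene");i2,*c2=cam("side")
for n,m,b1,b2 in(("key",red,(365,230,388,255),(352,172,374,190)),("plate",white,(270,170,300,195),(300,200,328,225))):
    p,s=comp(i1,b1,m);q,t=comp(i2,b2,m);print(n,p,s,q,t,two(p,c1,q,c2))
big=np.hstack([cv2.resize(i1[160:280,240:400],(400,300),interpolation=2),cv2.resize(i2[160:265,240:380],(400,300),interpolation=2)])
save("crop1.png",big)
E
```

```text
key [375.51086957 241.17391304] [ 6  6 10 12 92] [364.41935484 177.35483871] [ 9  2  7  7 31] (array([ 0.4369835 , -0.30692216,  0.06964502]), np.float64(0.0010497451694290614))
plate [284.38931298 181.30534351] [  4   7  21   9 131] [307.75       210.65789474] [  0   6  18  11 152] (array([0.48278622, 0.0469765 , 0.09960869]), np.float64(0.0005029722767308436))
```

View pics/crop1.png

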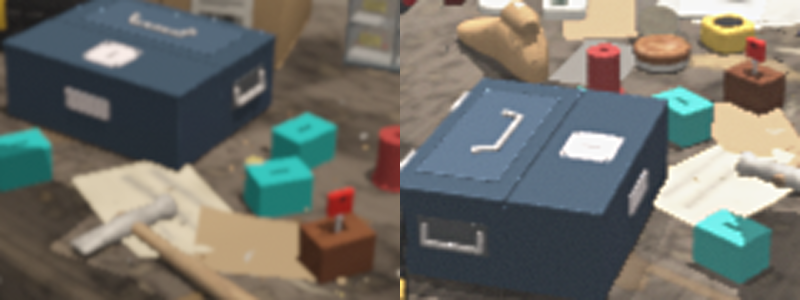

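The crop shows the dark brown block holding the red key, the turquoise decoys, and the bright plate on the lock deck. I'm moving the wrist camera over the key.

>>> {"method": "send_rows", "body": {"targets": [[[0.034,-0.0205,0],[0,0,0]],[[0.034,-0.0205,0],[0,0,0]],[[0.034,-0.0205,0],[0,0,0]],[[0.034,-0.0205,0],[0,0,0]],[[0.034,-0.0205,0],[0,0,0]],[[0.034,-0.0205,0],[0,0,0]],[[0.034,-0.0205,0.02],[0,0,0]],[[0.034,-0.0205,0.03],[0,0,0]],[[0,0,0],[0,0,0]],[[0,0,0],[0,0,0]]], "jaw": 1}}

```text
time: 1.25
eef_pos: [0.4389, -0.3057, 0.2028]
orientation: [0.977, 0.213, -0.001, -0.0]
force: [-0.5, 0.2, 0.4]
width: 0.995
gripper_force: 0.0
```

```bash
python3 - <<'E'
from m import *
s=get_state();print(s["time"],s["eef_pos"],s["orientation"],s["force"])
i,*c=cam("wrist");save("w1.png",i); np.savez("w1.npz",i=i,K=c[0],E=c[1])
print(proj([.437,-.307,.07],*c))
E
```

```text
1.25 [ 0.43894963 -0.30572553  0.20279042] [ 9.76948319e-01  2.13474721e-01 -5.40524725e-04 -4.83032683e-04] [-0.45942942  0.18204635  0.36602727]
[321.06313287 196.2081858 ]
```

View pics/w1.png

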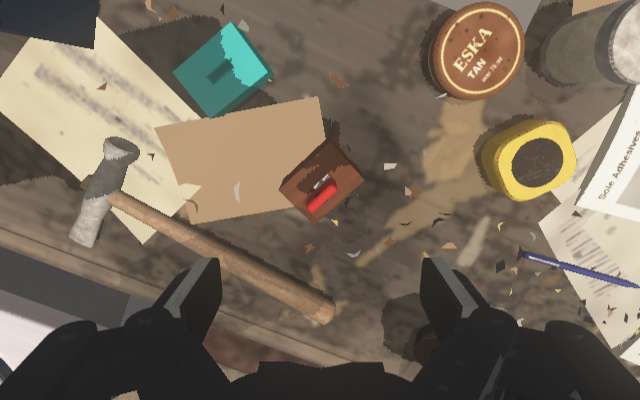

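The red bow is at (321,196) in the brown block, long side running up to the right. The hammer handle passes below it at (250,250), and the tin and tape are well to the right. Next I measure the yaw.

```bash
python3 - <<'E'
from m import *
d=np.load("w1.npz");i=d["i"];c=(d["K"],d["E"])
a=i[130:230,270:375].astype(int)
for n,m,z in(("red",(a[...,0]>110)&(a[...,1]<60)&(a[...,2]<60),.084),("bright",(a[...,0]>200)&(a[...,1]<80),.084),("brown",(a[...,0]<135)&(a[...,0]>a[...,1]*1.55),.042)):
    cs,_=cv2.findContours(m.astype(np.uint8),cv2.RETR_EXTERNAL,cv2.CHAIN_APPROX_NONE)
    k=max(cs,key=cv2.contourArea)[:,0]+[270,130]
    W=np.array([onz(p,z,*c)[:2] for p in k])
    r=cv2.minAreaRect((W*1000).astype(np.float32));print(n,len(k),r, k.min(0),k.max(0))
save("z1.png",cv2.resize(i[130:230,270:375],None,fx=5,fy=5,interpolation=2))
E
```

```text
red 70 ((441.40625, -303.7971496582031), (5.718874454498291, 27.259597778320312), 57.638004302978516) [306 184] [336 207]
bright 60 ((438.8013610839844, -306.6338806152344), (5.304290771484375, 25.068790435791016), 70.84626770019531) [309 187] [335 211]
brown 144 ((439.6495666503906, -310.4895324707031), (14.407240867614746, 54.210365295410156), 67.42235565185547) [304 165] [355 210]
```

View pics/z1.png

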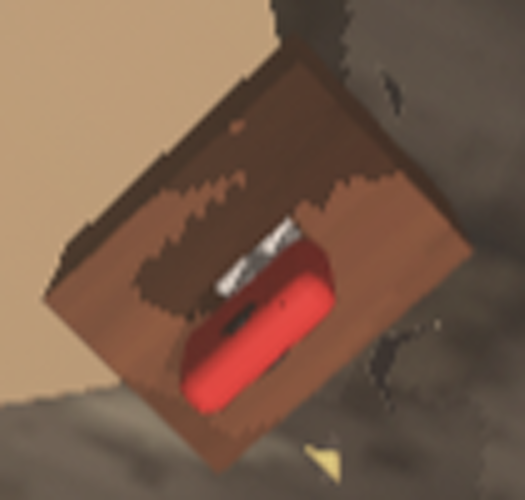

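The zoomed crop gives the block-top corners at (330,142), (364.4,180), (314,224.4) and (279,189.4). The bow's top edge runs from (309,209) to (334,187).

```bash
python3 - <<'E'
from m import *
d=np.load("w1.npz");c=(d["K"],d["E"])
W=np.array([onz(p,.042,*c)[:2] for p in[(330,142),(364.4,180),(314,224.4),(279,189.4)]])
e=np.roll(W,-1,0)-W
print("centre",W.mean(0),"lens",np.linalg.norm(e,axis=1),"ang",np.degrees(np.arctan2(e[:,1],e[:,0])))
B=np.array([onz(p,.084,*c)[:2] for p in[(309,209),(334.4,187)]]);f=B[1]-B[0]
print("bow",B.mean(0),np.degrees(np.arctan2(f[1],f[0])))
T=R.from_quat(get_state()["orientation"]).as_matrix();print("toolx",np.degrees(np.arctan2(T[1,0],T[0,0])))
E
```

```text
centre [ 0.43884963 -0.30665979] lens [0.04366742 0.059135   0.04387896 0.05939009] ang [-112.85740089  157.82486506   67.47849218  -22.38142727]
bow [ 0.43966132 -0.30619524] -23.171828487858456
toolx 24.554145805338727
```

```bash
python3 - <<'E'
from m import *
_,*c=cam("scene")
P=[onz(p,.1,*c)[:2] for p in[(243.2,184),(312,200),(348.8,176.8)]]
for a,b in zip(P,P[1:]): e=b-a;print(a,b,np.linalg.norm(e),np.degrees(np.arctan2(e[1],e[0])))
E
```

```text
[0.3875258  0.11519096] [ 0.44765075 -0.09281376] 0.21652013698149383 -73.87776084131795
[ 0.44765075 -0.09281376] [ 0.63794674 -0.0659973 ] 0.19217619037883835 8.021286771312221
```

>>> {"method": "send_rows", "body": {"targets": [[[0,0,0],[0,0,-8.3]],[[0,0,0],[0,0,-8.3]],[[0,0,0],[0,0,-8.3]],[[0,0,0],[0,0,-8.3]],[[0,0,0],[0,0,-8.3]],[[0,0,0],[0,0,-8.3]],[[0,0,0],[0,0,-8.3]],[[0,0,0],[0,0,-8.3]]], "jaw": 0.5}}

```text
time: 2.15
eef_pos: [0.4385, -0.3089, 0.2045]
orientation: [0.7, 0.714, -0.0, 0.001]
force: [0.0, -0.4, 0.1]
width: 0.499
gripper_force: 0.0
```

>>> {"method": "send_rows", "body": {"targets": [[[0,0,0],[0,0,-8.3]],[[0,0,0],[0,0,-8.3]],[[0,0,0],[0,0,-8.3]],[[0,0,0],[0,0,-8.3]],[[0,0,0],[0,0,-8.3]],[[0,0,0],[0,0,-8.3]],[[0,0,0],[0,0,-8.3]],[[0,0,0],[0,0,-8.3]],[[0,0,0.0],[0,0,0]],[[0,0,0.0],[0,0,0]],[[0,0,0.0],[0,0,0]]]}}

```text
time: 3.25
eef_pos: [0.4386, -0.3074, 0.2037]
orientation: [0.198, 0.98, -0.0, 0.0]
force: [-0.3, -0.1, -0.5]
width: 0.5
gripper_force: 0.0
```

```bash
python3 - <<'E'
from m import *
s=get_state();print(s["time"],s["eef_pos"],s["qpos"])
T=R.from_quat(s["orientation"]).as_matrix();print(T.round(4),"toolx",np.degrees(np.arctan2(T[1,0],T[0,0])))
i,*c=cam("wrist")
a=i.astype(int);p=proj([.439,-.3064,.084],*c).astype(int);print(p)
x0,y0=p-30;b=a[y0:y0+60,x0:x0+60]
m=(b[...,0]>200)&(b[...,1]<80)
cs,_=cv2.findContours(m.astype(np.uint8),cv2.RETR_EXTERNAL,cv2.CHAIN_APPROX_NONE)
k=max(cs,key=cv2.contourArea)[:,0]+[x0,y0]
W=np.array([onz(q,.084,*c)[:2] for q in k]);print(cv2.minAreaRect((W*1000).astype(np.float32)))
save("z2.png",cv2.resize(i[p[1]-60:p[1]+60,p[0]-70:p[0]+70],None,fx=4,fy=4,interpolation=2))
E
```

```text
3.25 [ 0.43860911 -0.30741971  0.20372412] [-8.20042153e-01  4.75076035e-01  1.70864189e+00 -8.43421576e-05
  9.56871478e-01 -1.99162296e+00]
[[-9.214e-01  3.887e-01  6.000e-04]
 [ 3.887e-01  9.214e-01 -8.000e-04]
 [-9.000e-04 -5.000e-04 -1.000e+00]] toolx 157.1294295789603
[322 199]
((445.1122741699219, -308.9317626953125), (5.984686851501465, 10.997640609741211), 67.0118408203125)
```

View pics/z2.png

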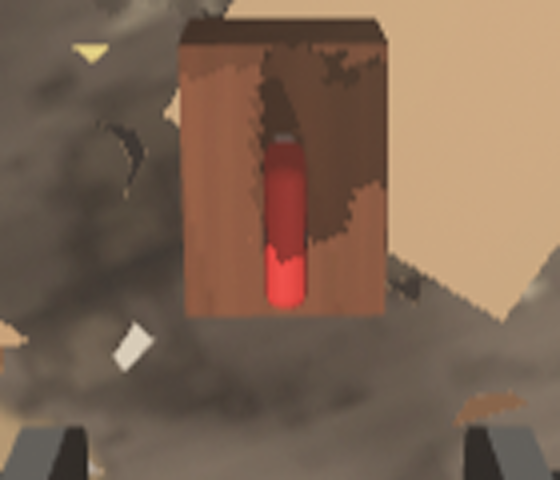

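The crop shows the bow centred on the block and aligned vertically in the image, at about column 323. The yaw matches, so only a small y offset remains.

```bash
python3 - <<'E'
from m import *
i,*c=cam("wrist");s=get_state();T=R.from_quat(s["orientation"]).as_matrix()
off=np.array([322-70,199-60])
def t(q,z): return (T.T@(onz(np.array(q)/4+off,z,*c)-s["eef_pos"])).round(4)
for n,q,z in(("near end of top",(285,308),.084),("far red",(285,140),.084),("far red low",(285,140),.058),("block corners",(183,43),.042),("",(387,43),.042),("",(386,316),.042),("",(187,318),.042)):print(n,t(q,z))
print(T.T@(np.array([.439,-.3064,.0705])-s["eef_pos"]))
E
```

```text
near end of top [-0.0128  0.0012  0.1195]
far red [0.0194 0.0011 0.1195]
far red low [0.0135 0.0013 0.1455]
block corners [ 0.0304 -0.0197  0.1615]
 [0.0304 0.0226 0.1615]
 [-0.03    0.0238  0.1615]
 [-0.0304 -0.0201  0.1615]
[-3.07905243e-05  6.59601428e-04  1.33019630e-01]
```

>>> {"method": "send_rows", "body": {"targets": [[[0,0.001,0.02],[0,0,0]],[[0,0,0.03],[0,0,0]],[[0,0,0.03],[0,0,0]],[[0,0,0.02],[0,0,0]],[[0,0,0.02],[0,0,0]],[[0,0,0.01],[0,0,0]],[[0,0,0],[0,0,0]],[[0,0,0],[0,0,0]]]}}

```text
time: 4.15
eef_pos: [0.4395, -0.3059, 0.0737]
orientation: [0.197, 0.98, -0.0, 0.0]
force: [0.1, 0.1, -0.8]
width: 0.498
gripper_force: 0.0
```

>>> {"method": "send_rows", "body": {"targets": [[[0,0,0],[0,0,0]],[[0,0,0],[0,0,0]],[[0,0,0],[0,0,0]],[[0,0,0],[0,0,0]],[[0,0,0],[0,0,0]],[[0,0,0],[0,0,0]],[[0,0,0],[0,0,0]],[[0,0,0],[0,0,0]]], "jaw": 0}}

```text
time: 4.95
eef_pos: [0.4396, -0.306, 0.0743]
orientation: [0.197, 0.98, -0.0, 0.001]
force: [-1.2, 0.9, 5.8]
width: 0.081
gripper_force: 59.3
```

>>> {"method": "send_rows", "body": {"targets": [[[0,0,-0.01],[0,0,0]],[[0,0,-0.02],[0,0,0]],[[0,0,-0.03],[0,0,0]],[[0,0,-0.04],[0,0,0]],[[0,0,-0.04],[0,0,0]],[[0,0,-0.03],[0,0,0]],[[0,0,0],[0,0,0]],[[0,0,0],[0,0,0]]]}}

```text
time: 5.75
eef_pos: [0.439, -0.3055, 0.2441]
orientation: [0.197, 0.98, -0.0, 0.001]
force: [-0.4, -0.4, -0.8]
width: 0.081
gripper_force: 58.6
```

```bash
python3 - <<'E'
from m import *
s=get_state();print(s["eef_pos"],s["force"],s["width"],s["qpos"])
i,*c=cam("wrist");save("w3.png",i[120:400,150:490])
T=R.from_quat(s["orientation"]).as_matrix()
# go so that camera looks at the keyhole: TCP over keyhole
print("to keyhole, tool axes",T.T@(np.array([.483,.047,.22])-s["eef_pos"]))
E
```

```text
[ 0.43902464 -0.30554626  0.2441104 ] [-0.40971543 -0.41641076 -0.76776592] 0.08078152029082876 [-8.17022819e-01  4.18030980e-01  1.66963205e+00 -6.87073399e-05
  1.05251510e+00 -1.99183614e+00]
to keyhole, tool axes [0.09542873 0.34224583 0.02377303]
```

View pics/w3.png

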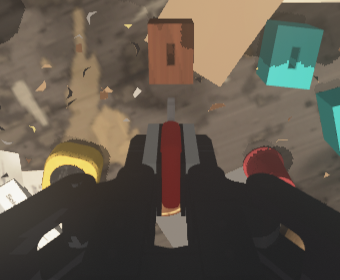

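The key is held upright between the pads and the block's empty slot shows at about (321,173) in the full frame. Moving to above the keyhole.

>>> {"method": "send_rows", "body": {"targets": [[[0.006,0.02,0],[0,0,0]],[[0.012,0.043,0],[0,0,0]],[[0.012,0.043,0],[0,0,0]],[[0.012,0.043,0],[0,0,0]],[[0.012,0.043,0],[0,0,0]],[[0.012,0.043,0],[0,0,0]],[[0.012,0.043,0],[0,0,0]],[[0.012,0.043,0],[0,0,0]],[[0.005,0.021,0],[0,0,0]],[[0,0,0],[0,0,-8.5]],[[0,0,0],[0,0,-8.5]],[[0,0,0],[0,0,-8.5]]]}}

```text
time: 7.0
eef_pos: [0.4821, 0.0472, 0.2414]
orientation: [-0.028, 1.0, 0.0, -0.002]
force: [0.0, 0.2, -0.9]
width: 0.088
gripper_force: 58.7
```

>>> {"method": "send_rows", "body": {"targets": [[[0,0,0],[0,0,-8.5]],[[0,0,0],[0,0,0]],[[0,0,0],[0,0,0]],[[0,0,0],[0,0,0]]]}}

```text
time: 7.4
eef_pos: [0.483, 0.0465, 0.2426]
orientation: [-0.097, 0.995, 0.0, -0.001]
force: [0.4, -0.1, -0.3]
width: 0.084
gripper_force: 58.7
```

```bash
python3 - <<'E'
from m import *
s=get_state();print(s["eef_pos"],s["force"],s["qpos"])
T=R.from_quat(s["orientation"]).as_matrix();print(T.round(4),"toolx",np.degrees(np.arctan2(T[1,0],T[0,0])))
i,*c=cam("wrist");np.savez("w4.npz",i=i,K=c[0],E=c[1],T=T,p=s["eef_pos"])
p=proj([.483,.047,.1],*c);print(p)
x,y=p.astype(int);print(x-70,y-60);save("z4.png",cv2.resize(i[y-60:y+60,x-70:x+70],None,fx=5,fy=5,interpolation=2))
E
```

```text
[0.4829759  0.0465242  0.24259468] [ 0.40211887 -0.05517156 -0.34658815] [-1.34776816e-01  3.56484939e-01  1.78618887e+00 -2.82776480e-06
  1.00066617e+00 -1.90080040e+00]
[[-9.81e-01 -1.94e-01 -1.70e-03]
 [-1.94e-01  9.81e-01  2.00e-04]
 [ 1.70e-03  6.00e-04 -1.00e+00]] toolx -168.81418780809665
[321.46809785 192.06971781]
251 132
```

View pics/z4.png

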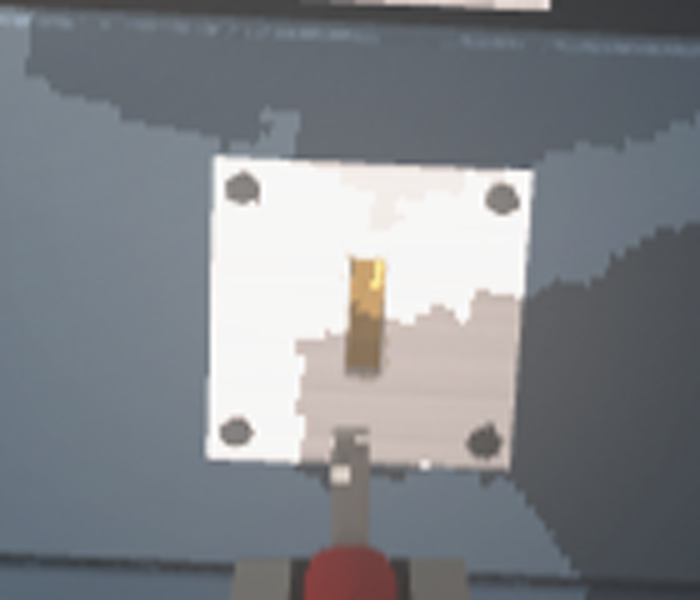

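The plate corners in the crop are at (215,156), (535,170), (512,470) and (206,460). The slot runs from (367,258) to (363,375), and the key tip's end is at about (350,432).

```bash
python3 - <<'E'
from m import *
d=np.load("w4.npz");c=(d["K"],d["E"]);T=d["T"];p=d["p"]
q=lambda u:np.array(u)/5+[251,132]
t=lambda u,z:T.T@(onz(q(u),z,*c)-p)
C=np.array([t(u,.1) for u in[(215,156),(535,170),(512,470),(206,460)]])
e=np.roll(C,-1,0)-C
print(C.mean(0),np.linalg.norm(e,axis=1),np.degrees(np.arctan2(e[:,1],e[:,0])))
print("world",onz(q((365,316)),.1,*c),"slot ends",t((367,258),.1),t((363,375),.1))
zt=p[2]-.058
for u in[(350,432),(332,432),(368,432),(350,450)]:print("tip",t(u,zt))
E
```

```text
[-0.00332059  0.00274071  0.14259095] [0.05029824 0.05057271 0.05071419 0.05104187] [  92.59269845 -177.45936983  -87.93588511    3.00559982]
world [0.48517898 0.04951185 0.1       ] slot ends [0.00667061 0.00272106 0.14260746] [-0.01299575  0.00211929  0.1425746 ]
tip [ 0.00849087 -0.00012288  0.05801406]
tip [ 0.00849296 -0.0021345   0.05801293]
tip [0.00848877 0.00188878 0.05801519]
tip [ 0.00634342 -0.00012362  0.05801051]
```

>>> {"method": "send_rows", "body": {"targets": [[[-0.0027,0.0026,0.01],[0,0,2.4]],[[0,0,0.02],[0,0,0]],[[0,0,0.02],[0,0,0]],[[0,0,0.015],[0,0,0]],[[0,0,0.01],[0,0,0]],[[0,0,0],[0,0,0]],[[0,0,0],[0,0,0]],[[0,0,0],[0,0,0]]]}}

```text
time: 8.25
eef_pos: [0.4862, 0.0495, 0.169]
orientation: [-0.078, 0.997, -0.0, 0.001]
force: [0.2, 0.4, 0.2]
width: 0.083
gripper_force: 58.7
```

```bash
python3 - <<'E'
from m import *
s=get_state();print(s["eef_pos"],s["force"],s["moment"])
T=R.from_quat(s["orientation"]).as_matrix();print(T.round(4))
i,*c=cam("wrist");np.savez("w5.npz",i=i,K=c[0],E=c[1],T=T,p=s["eef_pos"])
x,y=proj([.485,.0492,.1],*c).astype(int);print(x-50,y-45);save("z5.png",cv2.resize(i[y-45:y+45,x-50:x+50],None,fx=6,fy=6,interpolation=2))
E
```

```text
[0.48618702 0.04952928 0.16904514] [0.1945645  0.36092583 0.20785868] [ 0.04096005  0.01377666 -0.02782585]
[[-9.880e-01 -1.548e-01  1.700e-03]
 [-1.548e-01  9.880e-01 -2.000e-04]
 [-1.700e-03 -5.000e-04 -1.000e+00]]
271 178
```

View pics/z5.png

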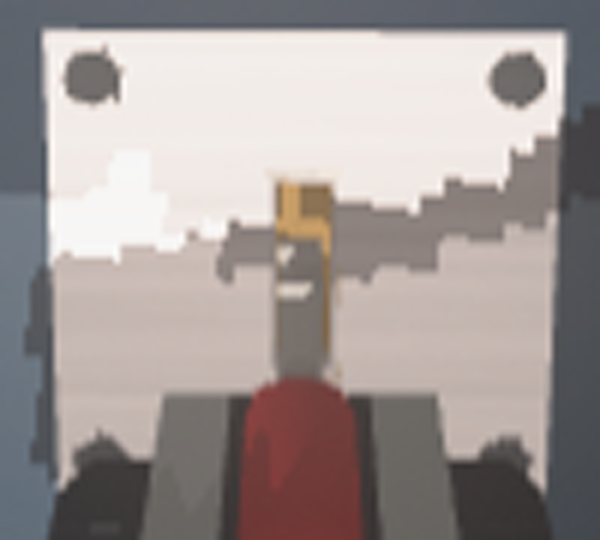

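The bit's far end is at about (299,238) in the crop, right over the slot (columns 276–331, top at row 182). The plate's top corners are (42,30) and (567,32).

```bash
python3 - <<'E'
from m import *
d=np.load("w5.npz");c=(d["K"],d["E"]);T=d["T"];p=d["p"]
t=lambda u,z:(T.T@(onz(np.array(u)/6+[271,178],z,*c)-p)).round(5)
for n,u,z in(("TL",(42,30),.1),("TR",(567,32),.1),("L",(54,400),.1),("R",(551,400),.1),("slotTL",(276,182),.1),("slotTR",(331,182),.1),("slotR low",(330,340),.1),("tipL",(275,240),p[2]-.058),("tipR",(323,240),p[2]-.058)):print(n,t(u,z))
E
```

```text
TL [ 0.02608 -0.02483  0.06901]
TR [0.02584 0.02546 0.06899]
L [-0.01261 -0.02506  0.06908]
R [-0.01264  0.02529  0.06905]
slotTL [ 0.01069 -0.00248  0.06903]
slotTR [0.01069 0.00291 0.06903]
slotR low [-0.00605  0.00288  0.06905]
tipL [ 0.00873 -0.00247  0.05799]
tipR [0.00872 0.002   0.05798]
```

>>> {"method": "send_rows", "body": {"targets": [[[0.0012,0.0004,0.003],[0,0,0]],[[0,0,0.003],[0,0,0]],[[0,0,0.003],[0,0,0]],[[0,0,0.001],[0,0,0]],[[0,0,0],[0,0,0]],[[0,0,0],[0,0,0]]]}}

```text
time: 8.9
eef_pos: [0.4842, 0.0498, 0.1583]
orientation: [-0.078, 0.997, 0.0, -0.0]
force: [-0.7, 1.0, 0.1]
width: 0.082
gripper_force: 58.9
```

>>> {"method": "send_rows", "body": {"targets": [[[0,0,0.001],[0,0,0]],[[0,0,0],[0,0,0]]]}}

```text
time: 9.1
eef_pos: [0.4843, 0.0498, 0.1576]
orientation: [-0.078, 0.997, -0.0, 0.0]
force: [-2.2, -0.1, 4.2]
width: 0.085
gripper_force: 59.6
```

>>> {"method": "send_rows", "body": {"targets": [[[0,0,0.001],[0,0,0]],[[0,0,0],[0,0,0]]]}}

```text
time: 9.3
eef_pos: [0.4851, 0.0498, 0.1565]
orientation: [-0.078, 0.997, -0.0, 0.001]
force: [1.1, -0.9, -0.7]
width: 0.082
gripper_force: 58.7
```

>>> {"method": "send_rows", "body": {"targets": [[[0,0,0.001],[0,0,0]],[[0,0,0],[0,0,0]]]}}

```text
time: 9.5
eef_pos: [0.4852, 0.0497, 0.1553]
orientation: [-0.078, 0.997, -0.0, 0.001]
force: [1.1, 0.1, 0.3]
width: 0.079
gripper_force: 58.7
```

>>> {"method": "send_rows", "body": {"targets": [[[0,0,0.001],[0,0,0]],[[0,0,0],[0,0,0]]]}}

```text
time: 9.7
eef_pos: [0.4852, 0.0497, 0.1543]
orientation: [-0.078, 0.997, -0.0, 0.001]
force: [1.4, 0.3, -0.1]
width: 0.081
gripper_force: 58.8
```

>>> {"method": "send_rows", "body": {"targets": [[[0,0,0.001],[0,0,0]],[[0,0,0.001],[0,0,0]],[[0,0,0],[0,0,0]]]}}

```text
time: 10.0
eef_pos: [0.4851, 0.0497, 0.1524]
orientation: [-0.078, 0.997, -0.0, 0.001]
force: [3.8, 0.7, 1.0]
width: 0.085
gripper_force: 58.9
```

>>> {"method": "send_rows", "body": {"targets": [[[-0.0004,0,0.001],[0,0,0]],[[0,0,0.001],[0,0,0]],[[0,0,0],[0,0,0]]]}}

```text
time: 10.3
eef_pos: [0.4851, 0.0498, 0.1503]
orientation: [-0.078, 0.997, -0.0, 0.0]
force: [2.4, 1.1, -0.5]
width: 0.085
gripper_force: 58.9
```

>>> {"method": "send_rows", "body": {"targets": [[[0,0,0.001],[0,0,0]],[[0,0,0.001],[0,0,0]],[[0,0,0.001],[0,0,0]],[[0,0,0],[0,0,0]]]}}

```text
time: 10.7
eef_pos: [0.4851, 0.0498, 0.1473]
orientation: [-0.078, 0.997, -0.0, 0.0]
force: [5.0, -0.2, 1.0]
width: 0.08
gripper_force: 59.0
```

>>> {"method": "send_rows", "body": {"targets": [[[0,0,0.001],[0,0,0]],[[0,0,0.001],[0,0,0]],[[0,0,0.001],[0,0,0]],[[0,0,0],[0,0,0]]]}}

```text
time: 11.1
eef_pos: [0.4851, 0.0498, 0.1442]
orientation: [-0.078, 0.997, -0.0, 0.0]
force: [6.0, 1.4, 1.2]
width: 0.084
gripper_force: 59.0
```

>>> {"method": "send_rows", "body": {"targets": [[[-0.0007,0,0.001],[0,0,0]],[[0,0,0.001],[0,0,0]],[[0,0,0.001],[0,0,0]],[[0,0,0],[0,0,0]]]}}

```text
time: 11.5
eef_pos: [0.485, 0.05, 0.141]
orientation: [-0.078, 0.997, 0.0, -0.0]
force: [4.5, 0.3, 1.0]
width: 0.081
gripper_force: 58.9
```

>>> {"method": "send_rows", "body": {"targets": [[[0,0,0.001],[0,0,0]],[[0,0,0],[0,0,0]]]}}

```text
time: 11.7
eef_pos: [0.485, 0.05, 0.1401]
orientation: [-0.078, 0.997, 0.0, -0.0]
force: [3.3, 0.4, 0.3]
width: 0.083
gripper_force: 58.9
```

>>> {"method": "send_rows", "body": {"targets": [[[0,0,0.001],[0,0,0]],[[0,0,0],[0,0,0]]]}}

```text
time: 11.9
eef_pos: [0.485, 0.05, 0.1391]
orientation: [-0.078, 0.997, 0.0, -0.0]
force: [3.3, 0.7, 0.2]
width: 0.082
gripper_force: 58.9
```

>>> {"method": "send_rows", "body": {"targets": [[[0,0,0.0007],[0,0,0]],[[0,0,0],[0,0,0]]]}}

```text
time: 12.1
eef_pos: [0.485, 0.05, 0.1385]
orientation: [-0.078, 0.997, 0.0, -0.0]
force: [3.5, -0.5, -0.3]
width: 0.084
gripper_force: 58.9
```

>>> {"method": "send_rows", "body": {"targets": [[[0,0,0.0005],[0,0,0]],[[0,0,0],[0,0,0]]]}}

```text
time: 12.3
eef_pos: [0.4851, 0.05, 0.1383]
orientation: [-0.078, 0.997, 0.0, -0.0]
force: [2.8, 0.7, 3.9]
width: 0.082
gripper_force: 59.5
```

>>> {"method": "send_rows", "body": {"targets": [[[0,0,0.0004],[0,0,0]],[[0,0,0],[0,0,0]]]}}

```text
time: 12.5
eef_pos: [0.4851, 0.05, 0.1382]
orientation: [-0.078, 0.997, -0.0, -0.0]
force: [1.1, -0.4, 7.3]
width: 0.081
gripper_force: 60.0
```

>>> {"method": "send_rows", "body": {"targets": [[[0,0,0],[0,0,2]],[[0,0,0],[0,0,3]],[[0,0,0],[0,0,3]],[[0,0,0],[0,0,2]],[[0,0,0],[0,0,0]]]}}

```text
time: 13.0
eef_pos: [0.4852, 0.0497, 0.1382]
orientation: [0.009, 1.0, -0.0, -0.0]
force: [1.5, -0.2, 7.3]
width: 0.082
gripper_force: 59.8
```

```bash
cat > st.py <<'E'
from h import *
s=get_state();T=R.from_quat(s["orientation"]).as_matrix()
print(s["time"].__round__(2),s["eef_pos"].round(4),"toolx",np.degrees(np.arctan2(T[1,0],T[0,0])).round(2),"F",s["force"].round(1),"M",s["moment"].round(3),"j6",s["qpos"][5].round(3),s["tau"][5].round(3))
E
python3 st.py
```

```text
13.0 [0.4852 0.0497 0.1382] toolx 178.92 F [ 1.5 -0.2  7.3] M [-0.11  -0.256  0.053] j6 -1.678 0.142
```

>>> {"method": "send_rows", "body": {"targets": [[[0,0,0],[0,0,3]],[[0,0,0],[0,0,3]],[[0,0,0],[0,0,3]],[[0,0,0],[0,0,3]],[[0,0,0],[0,0,3]],[[0,0,0],[0,0,0]]]}}

```text
time: 13.6
eef_pos: [0.4852, 0.0498, 0.1382]
orientation: [0.14, 0.99, -0.0, -0.0]
force: [1.6, -0.4, 7.2]
width: 0.083
gripper_force: 59.8
```

>>> {"method": "send_rows", "body": {"targets": [[[0,0,0],[0,0,3]],[[0,0,0],[0,0,3]],[[0,0,0],[0,0,3]],[[0,0,0],[0,0,3]],[[0,0,0],[0,0,3]],[[0,0,0],[0,0,0]]]}}

```text
time: 14.2
eef_pos: [0.4852, 0.0499, 0.1382]
orientation: [0.268, 0.963, -0.0, -0.0]
force: [1.5, -0.8, 6.2]
width: 0.079
gripper_force: 59.8
```

```bash
python3 st.py
```

```text
14.2 [0.4852 0.0499 0.1382] toolx 148.88 F [ 1.5 -0.8  6.2] M [ 0.016 -0.347  0.001] j6 -1.154 0.18
```

>>> {"method": "send_rows", "body": {"targets": [[[0,0,0],[0,0,3]],[[0,0,0],[0,0,3]],[[0,0,0],[0,0,3]],[[0,0,0],[0,0,2]],[[0,0,0],[0,0,0]]]}}

```text
time: 14.7
eef_pos: [0.4852, 0.05, 0.1382]
orientation: [0.359, 0.933, -0.0, -0.0]
force: [1.2, 1.1, 6.6]
width: 0.084
gripper_force: 59.8
```

```bash
python3 st.py
```

```text
14.7 [0.4852 0.05   0.1382] toolx 137.9 F [1.2 1.1 6.6] M [ 0.094 -0.317  0.075] j6 -0.963 0.14
```

>>> {"method": "send_rows", "body": {"targets": [[[0,0,0],[0,0,1]],[[0,0,0],[0,0,1]],[[0,0,0],[0,0,0]]]}}

```text
time: 15.0
eef_pos: [0.4852, 0.05, 0.1382]
orientation: [0.375, 0.927, -0.0, -0.0]
force: [3.0, 0.6, 7.0]
width: 0.085
gripper_force: 59.8
```

```bash
python3 st.py
```

```text
15.0 [0.4852 0.05   0.1382] toolx 135.92 F [3.  0.6 7. ] M [ 0.056 -0.303  0.068] j6 -0.928 0.1
```

>>> {"method": "send_rows", "body": {"targets": [[[0,0,0],[0,0,1]],[[0,0,0],[0,0,1]],[[0,0,0],[0,0,0]]]}}

```text
time: 15.3
eef_pos: [0.4852, 0.05, 0.1382]
orientation: [0.391, 0.92, -0.0, -0.0]
force: [1.9, 0.8, 6.6]
width: 0.086
gripper_force: 59.8
```

```bash
python3 st.py
```

```text
15.3 [0.4852 0.05   0.1382] toolx 133.92 F [1.9 0.8 6.6] M [ 0.083 -0.323 -0.002] j6 -0.893 0.1
```

>>> {"method": "send_rows", "body": {"targets": [[[0,0,0],[0,0,1]],[[0,0,0],[0,0,1]],[[0,0,0],[0,0,0]]]}}

```text
time: 15.6
eef_pos: [0.4852, 0.05, 0.1382]
orientation: [0.407, 0.913, -0.0, -0.0]
force: [1.1, 0.4, 7.6]
width: 0.082
gripper_force: 59.8
```

```bash
python3 st.py
```

```text
15.6 [0.4852 0.05   0.1382] toolx 131.92 F [1.1 0.4 7.6] M [ 0.104 -0.34   0.07 ] j6 -0.858 0.1
```

>>> {"method": "send_rows", "body": {"targets": [[[0,0,0],[0,0,1]],[[0,0,0],[0,0,1]],[[0,0,0],[0,0,0]]]}}

```text
time: 15.9
eef_pos: [0.4852, 0.05, 0.1382]
orientation: [0.423, 0.906, -0.0, -0.0]
force: [2.2, 0.7, 7.1]
width: 0.082
gripper_force: 59.8
```

```bash
python3 st.py
```

```text
15.9 [0.4852 0.05   0.1382] toolx 129.91 F [2.2 0.7 7.1] M [ 0.101 -0.362  0.   ] j6 -0.823 0.1
```

>>> {"method": "send_rows", "body": {"targets": [[[0,0,0],[0,0,1]],[[0,0,0],[0,0,1]],[[0,0,0],[0,0,0]]]}}

```text
time: 16.2
eef_pos: [0.4853, 0.05, 0.1382]
orientation: [0.439, 0.898, -0.0, 0.0]
force: [1.8, 0.9, 7.3]
width: 0.087
gripper_force: 59.8
```

```bash
python3 st.py
```

```text
16.2 [0.4853 0.05   0.1382] toolx 127.92 F [1.8 0.9 7.3] M [ 0.095 -0.346  0.052] j6 -0.788 0.1
```

>>> {"method": "send_rows", "body": {"targets": [[[0,0,0],[0,0,1]],[[0,0,0],[0,0,1]],[[0,0,0],[0,0,0]]]}}

```text
time: 16.5
eef_pos: [0.4853, 0.05, 0.1382]
orientation: [0.455, 0.891, -0.0, 0.0]
force: [2.6, 1.0, 6.3]
width: 0.083
gripper_force: 59.8
```

```bash
python3 st.py
```

```text
16.5 [0.4853 0.05   0.1382] toolx 125.92 F [2.6 1.  6.3] M [ 0.18  -0.345  0.109] j6 -0.754 0.1
```

>>> {"method": "send_rows", "body": {"targets": [[[0,0,0],[0,0,1]],[[0,0,0],[0,0,1]],[[0,0,0],[0,0,0]]]}}

```text
time: 16.8
eef_pos: [0.4852, 0.05, 0.1382]
orientation: [0.47, 0.883, -0.0, -0.0]
force: [2.2, -0.2, 7.2]
width: 0.078
gripper_force: 59.8
```

```bash
python3 st.py
```

```text
16.8 [0.4852 0.05   0.1382] toolx 123.94 F [ 2.2 -0.2  7.2] M [ 0.114 -0.323  0.103] j6 -0.719 0.168
```

>>> {"method": "send_rows", "body": {"targets": [[[0,0,0],[0,0,1]],[[0,0,0],[0,0,1]],[[0,0,0],[0,0,0]]]}}

```text
time: 17.1
eef_pos: [0.4853, 0.05, 0.1382]
orientation: [0.485, 0.874, -0.0, 0.0]
force: [1.1, 0.3, 7.7]
width: 0.089
gripper_force: 59.8
```

```bash
python3 st.py
```

```text
17.1 [0.4853 0.05   0.1382] toolx 121.94 F [1.1 0.3 7.7] M [ 0.091 -0.295  0.084] j6 -0.684 0.172
```

>>> {"method": "send_rows", "body": {"targets": [[[0,0,0],[0,0,1]],[[0,0,0],[0,0,1]],[[0,0,0],[0,0,0]]]}}

```text
time: 17.4
eef_pos: [0.4853, 0.0501, 0.1382]
orientation: [0.5, 0.866, -0.0, 0.0]
force: [1.8, 0.7, 7.0]
width: 0.084
gripper_force: 59.8
```

```bash
python3 st.py
```

```text
17.4 [0.4853 0.0501 0.1382] toolx 119.94 F [1.8 0.7 7. ] M [ 0.146 -0.338  0.078] j6 -0.649 0.173
```

```bash
cat > lid.py <<'E'
from h import *
for n in("scene","side"):
    i,*c=cam(n);o=cv2.cvtColor(cv2.imread(f"pics/{n}0.png"),cv2.COLOR_BGR2RGB)
    d=np.abs(i.astype(int)-o).max(-1)>40
    if n=="side":  # lid region left of deck, incl. handle
        b=(235,180,285,240)
    else: b=(275,155,350,175)
    x0,y0,x1,y1=b;print(n,d[y0:y1,x0:x1].mean().round(3))
E
python3 lid.py
```

```text
scene 0.139
side 0.048
```

>>> {"method": "send_rows", "body": {"targets": [[[0,0,0],[0,0,1]],[[0,0,0],[0,0,1]],[[0,0,0],[0,0,0]]]}}

```text
time: 17.8
eef_pos: [0.4853, 0.05, 0.1382]
orientation: [0.516, 0.857, -0.0, 0.0]
force: [2.5, 0.5, 6.2]
width: 0.081
gripper_force: 59.8
```

```bash
python3 st.py; python3 lid.py
```

```text
17.8 [0.4853 0.05   0.1382] toolx 117.94 F [2.5 0.5 6.2] M [ 0.166 -0.321  0.099] j6 -0.614 0.176
scene 0.14
side 0.047
```

>>> {"method": "send_rows", "body": {"targets": [[[0,0,0],[0,0,1]],[[0,0,0],[0,0,1]],[[0,0,0],[0,0,0]]]}}

```text
time: 18.2
eef_pos: [0.4853, 0.0501, 0.1382]
orientation: [0.53, 0.848, -0.0, 0.0]
force: [1.8, 0.8, 6.5]
width: 0.08
gripper_force: 59.8
```

```bash
python3 st.py; python3 lid.py
```

```text
18.2 [0.4853 0.0501 0.1382] toolx 115.94 F [1.8 0.8 6.5] M [ 0.113 -0.348  0.149] j6 -0.579 0.176
scene 0.143
side 0.048
```

>>> {"method": "send_rows", "body": {"targets": [[[0,0,0],[0,0,1]],[[0,0,0],[0,0,1]],[[0,0,0],[0,0,0]]]}}

```text
time: 18.6
eef_pos: [0.4853, 0.0501, 0.1382]
orientation: [0.545, 0.838, 0.0, 0.0]
force: [1.7, -0.3, 6.7]
width: 0.085
gripper_force: 59.7
```

```bash
python3 st.py; python3 lid.py
```

```text
18.6 [0.4853 0.0501 0.1382] toolx 113.92 F [ 1.7 -0.3  6.7] M [ 0.198 -0.35   0.049] j6 -0.544 0.118
scene 0.321
side 0.22
```

>>> {"method": "send_rows", "body": {"targets": [[[0,0,0],[0,0,1]],[[0,0,0],[0,0,1]],[[0,0,0],[0,0,0]]]}}

```text
time: 19.0
eef_pos: [0.4853, 0.0501, 0.1382]
orientation: [0.56, 0.829, -0.0, 0.0]
force: [1.7, 0.7, 6.3]
width: 0.086
gripper_force: 59.8
```

```bash
python3 st.py; python3 lid.py
```

```text
19.0 [0.4853 0.0501 0.1382] toolx 111.93 F [1.7 0.7 6.3] M [ 0.182 -0.316  0.083] j6 -0.509 0.175
scene 0.324
side 0.221
```

>>> {"method": "send_rows", "body": {"targets": [[[0,0,0],[0,0,1]],[[0,0,0],[0,0,1]],[[0,0,0],[0,0,0]]]}}

```text
time: 19.4
eef_pos: [0.4853, 0.0501, 0.1383]
orientation: [0.574, 0.819, -0.0, 0.0]
force: [2.4, 0.8, 6.6]
width: 0.085
gripper_force: 59.9
```

```bash
python3 st.py; python3 lid.py
```

```text
19.4 [0.4853 0.0501 0.1383] toolx 109.97 F [2.4 0.8 6.6] M [ 0.22  -0.351  0.252] j6 -0.475 0.3
scene 0.326
side 0.219
```

The lid has sprung (image change at 75° turned) and I feel the stop at 79°. Turning back home.

>>> {"method": "send_rows", "body": {"targets": [[[0,0,0],[0,0,-3]],[[0,0,0],[0,0,-4]],[[0,0,0],[0,0,-4]],[[0,0,0],[0,0,-4]],[[0,0,0],[0,0,-4]],[[0,0,0],[0,0,-4]],[[0,0,0],[0,0,-4]],[[0,0,0],[0,0,-4]],[[0,0,0],[0,0,-4]],[[0,0,0],[0,0,-4]],[[0,0,0],[0,0,0]]]}}

```text
time: 20.6
eef_pos: [0.4852, 0.05, 0.1382]
orientation: [0.267, 0.964, 0.0, -0.0]
force: [2.0, 0.1, 7.2]
width: 0.082
gripper_force: 59.8
```

```bash
python3 st.py; python3 lid.py
```

```text
20.6 [0.4852 0.05   0.1382] toolx 148.97 F [2.  0.1 7.2] M [ 0.074 -0.363  0.005] j6 -1.156 -0.225
scene 0.323
side 0.217
```

>>> {"method": "send_rows", "body": {"targets": [[[0,0,0],[0,0,-4]],[[0,0,0],[0,0,-4]],[[0,0,0],[0,0,-4]],[[0,0,0],[0,0,-4]],[[0,0,0],[0,0,-4]],[[0,0,0],[0,0,-4]],[[0,0,0],[0,0,-4]],[[0,0,0],[0,0,-4]],[[0,0,0],[0,0,-4]],[[0,0,0],[0,0,-4]],[[0,0,0],[0,0,0]]]}}

```text
time: 21.8
eef_pos: [0.4852, 0.0498, 0.1382]
orientation: [-0.078, 0.997, -0.0, -0.0]
force: [1.1, -1.1, 6.6]
width: 0.081
gripper_force: 59.9
```

```bash
python3 st.py; python3 lid.py
```

```text
21.8 [0.4852 0.0498 0.1382] toolx -171.01 F [ 1.1 -1.1  6.6] M [-0.034 -0.285 -0.002] j6 -1.854 -0.22
scene 0.347
side 0.216
```

Now I carry on in small steps to take up the play, feeling for the home stop.

>>> {"method": "send_rows", "body": {"targets": [[[0,0,0],[0,0,-1]],[[0,0,0],[0,0,-1]],[[0,0,0],[0,0,0]]]}}

```text
time: 22.2
eef_pos: [0.4852, 0.0498, 0.1382]
orientation: [-0.095, 0.995, -0.0, -0.0]
force: [1.0, -1.0, 6.3]
width: 0.085
gripper_force: 59.9
```

```bash
python3 st.py
```

```text
22.2 [0.4852 0.0498 0.1382] toolx -169.07 F [ 1.  -1.   6.3] M [-0.106 -0.266 -0.061] j6 -1.888 -0.099
```

>>> {"method": "send_rows", "body": {"targets": [[[0,0,0],[0,0,-1]],[[0,0,0],[0,0,-1]],[[0,0,0],[0,0,0]]]}}

```text
time: 22.5
eef_pos: [0.4852, 0.0498, 0.1382]
orientation: [-0.113, 0.994, -0.0, -0.0]
force: [1.3, -0.5, 8.0]
width: 0.079
gripper_force: 59.9
```

```bash
python3 st.py
```

```text
22.5 [0.4852 0.0498 0.1382] toolx -167.07 F [ 1.3 -0.5  8. ] M [-0.128 -0.322 -0.087] j6 -1.923 -0.099
```

>>> {"method": "send_rows", "body": {"targets": [[[0,0,0],[0,0,-1]],[[0,0,0],[0,0,0]]]}}

```text
time: 22.7
eef_pos: [0.4852, 0.0498, 0.1382]
orientation: [-0.121, 0.993, -0.0, -0.0]
force: [0.8, -0.0, 6.3]
width: 0.083
gripper_force: 59.9
```

```bash
python3 st.py
```

```text
22.7 [0.4852 0.0498 0.1382] toolx -166.07 F [ 0.8 -0.   6.3] M [-0.097 -0.246 -0.059] j6 -1.941 -0.098
```

>>> {"method": "send_rows", "body": {"targets": [[[0,0,0],[0,0,-1]],[[0,0,0],[0,0,0]]]}}

```text
time: 22.9
eef_pos: [0.4852, 0.0498, 0.1382]
orientation: [-0.13, 0.992, -0.0, -0.0]
force: [0.8, -0.3, 7.2]
width: 0.086
gripper_force: 59.9
```

```bash
python3 st.py
```

```text
22.9 [0.4852 0.0498 0.1382] toolx -165.07 F [ 0.8 -0.3  7.2] M [-0.099 -0.302 -0.048] j6 -1.958 -0.097
```

>>> {"method": "send_rows", "body": {"targets": [[[0,0,0],[0,0,-1]],[[0,0,0],[0,0,0]]]}}

```text
time: 23.1
eef_pos: [0.4852, 0.0498, 0.1382]
orientation: [-0.139, 0.99, -0.0, -0.0]
force: [0.7, -0.5, 6.6]
width: 0.086
gripper_force: 59.8
```

```bash
python3 st.py
```

```text
23.1 [0.4852 0.0498 0.1382] toolx -164.07 F [ 0.7 -0.5  6.6] M [-0.109 -0.274 -0.015] j6 -1.975 -0.098
```

>>> {"method": "send_rows", "body": {"targets": [[[0,0,0],[0,0,-1]],[[0,0,0],[0,0,0]]]}}

```text
time: 23.3
eef_pos: [0.4852, 0.0498, 0.1382]
orientation: [-0.147, 0.989, -0.0, -0.0]
force: [1.5, 0.3, 6.8]
width: 0.082
gripper_force: 59.9
```

```bash
python3 st.py
```

```text
23.3 [0.4852 0.0498 0.1382] toolx -163.09 F [1.5 0.3 6.8] M [-0.12  -0.255 -0.087] j6 -1.993 -0.163
```

>>> {"method": "send_rows", "body": {"targets": [[[0,0,0],[0,0,-1]],[[0,0,0],[0,0,0]]]}}

```text
time: 23.5
eef_pos: [0.4852, 0.0498, 0.1382]
orientation: [-0.155, 0.988, -0.0, -0.0]
force: [0.8, 0.4, 7.1]
width: 0.084
gripper_force: 59.9
```

```bash
python3 st.py
```

```text
23.5 [0.4852 0.0498 0.1382] toolx -162.11 F [0.8 0.4 7.1] M [-0.11  -0.303 -0.174] j6 -2.01 -0.244
```

Home stop felt at about 8° over. I go back to the middle of the play and ease off, then draw up gently.

>>> {"method": "send_rows", "body": {"targets": [[[0,0,0],[0,0,3]],[[0,0,0],[0,0,3]],[[0,0,0],[0,0,2.5]],[[0,0,-0.0005],[0,0,0]],[[0,0,0],[0,0,0]]]}}

```text
time: 24.0
eef_pos: [0.4851, 0.0498, 0.1383]
orientation: [-0.082, 0.997, -0.0, -0.0]
force: [1.8, -1.1, 4.0]
width: 0.081
gripper_force: 59.3
```

```bash
python3 st.py
```

```text
24.0 [0.4851 0.0498 0.1383] toolx -170.55 F [ 1.8 -1.1  4. ] M [-0.212 -0.349 -0.029] j6 -1.862 0.006
```

>>> {"method": "send_rows", "body": {"targets": [[[0,0,-0.001],[0,0,0]],[[0,0,0],[0,0,0]]]}}

```text
time: 24.2
eef_pos: [0.4851, 0.0501, 0.1389]
orientation: [-0.082, 0.997, 0.0, -0.0]
force: [2.0, -0.1, 0.3]
width: 0.084
gripper_force: 58.7
```

>>> {"method": "send_rows", "body": {"targets": [[[0,0,-0.001],[0,0,0]],[[0,0,0],[0,0,0]]]}}

```text
time: 24.4
eef_pos: [0.485, 0.0501, 0.1399]
orientation: [-0.082, 0.997, 0.0, -0.001]
force: [2.3, 0.5, -1.7]
width: 0.084
gripper_force: 58.5
```

```bash
python3 st.py
```

```text
24.4 [0.485  0.0501 0.1399] toolx -170.59 F [ 2.3  0.5 -1.7] M [ 0.018 -0.479  0.024] j6 -1.862 -0.001
```

>>> {"method": "send_rows", "body": {"targets": [[[0,0,-0.0008],[0,0,0]],[[0,0,0],[0,0,0]]]}}

```text
time: 24.6
eef_pos: [0.4851, 0.0501, 0.1409]
orientation: [-0.082, 0.997, 0.0, -0.0]
force: [1.6, -0.1, -1.9]
width: 0.081
gripper_force: 58.5
```

>>> {"method": "send_rows", "body": {"targets": [[[0,0,-0.0008],[0,0,0]],[[0,0,0],[0,0,0]]]}}

```text
time: 24.8
eef_pos: [0.4852, 0.05, 0.1419]
orientation: [-0.082, 0.997, 0.0, -0.0]
force: [1.0, 0.6, -1.6]
width: 0.083
gripper_force: 58.6
```

```bash
python3 st.py
```

```text
24.8 [0.4852 0.05   0.1419] toolx -170.59 F [ 1.   0.6 -1.6] M [ 0.04  -0.362 -0.029] j6 -1.862 -0.002
```

>>> {"method": "send_rows", "body": {"targets": [[[0,0,-0.001],[0,0,0]],[[0,0,-0.001],[0,0,0]],[[0,0,-0.001],[0,0,0]],[[0,0,0],[0,0,0]]]}}

```text
time: 25.2
eef_pos: [0.4853, 0.05, 0.145]
orientation: [-0.082, 0.997, -0.0, -0.0]
force: [1.6, 0.0, -0.1]
width: 0.082
gripper_force: 58.6
```

>>> {"method": "send_rows", "body": {"targets": [[[0,0,-0.0015],[0,0,0]],[[0,0,-0.0015],[0,0,0]],[[0,0,-0.0015],[0,0,0]],[[0,0,0],[0,0,0]]]}}

```text
time: 25.6
eef_pos: [0.4854, 0.05, 0.1496]
orientation: [-0.082, 0.997, -0.0, 0.0]
force: [2.1, 0.4, 1.1]
width: 0.087
gripper_force: 58.7
```

>>> {"method": "send_rows", "body": {"targets": [[[0,0,-0.002],[0,0,0]],[[0,0,-0.002],[0,0,0]],[[0,0,-0.002],[0,0,0]],[[0,0,-0.002],[0,0,0]],[[0,0,0],[0,0,0]]]}}

```text
time: 26.1
eef_pos: [0.4852, 0.05, 0.1576]
orientation: [-0.082, 0.997, -0.0, -0.0]
force: [0.2, 0.1, 0.3]
width: 0.086
gripper_force: 58.7
```

>>> {"method": "send_rows", "body": {"targets": [[[0,0,-0.002],[0,0,0]],[[0,0,-0.002],[0,0,0]],[[0,0,-0.002],[0,0,0]],[[0,0,-0.002],[0,0,0]],[[0,0,0],[0,0,0]],[[0,0,0],[0,0,0]]]}}

```text
time: 26.7
eef_pos: [0.4853, 0.05, 0.1654]
orientation: [-0.082, 0.997, -0.0, -0.0]
force: [1.3, -0.2, -0.8]
width: 0.083
gripper_force: 58.7
```

>>> {"method": "send_rows", "body": {"targets": [[[0,0,-0.02],[0,0,0]],[[0,0,-0.03],[0,0,0]],[[0,0,-0.028],[0,0,0]],[[0,0,0],[0,0,8]],[[0,0,0],[0,0,8]],[[0,0,0],[0,0,8]],[[0,0,0],[0,0,8]],[[0,0,0],[0,0,0]]]}}

```text
time: 27.5
eef_pos: [0.4852, 0.05, 0.2432]
orientation: [0.196, 0.981, -0.0, -0.0]
force: [-0.6, -0.1, -0.2]
width: 0.081
gripper_force: 58.7
```

>>> {"method": "send_rows", "body": {"targets": [[[-0.005,-0.02,0],[0,0,0]],[[-0.011,-0.0407,0],[0,0,0]],[[-0.011,-0.0407,0],[0,0,0]],[[-0.011,-0.0407,0],[0,0,0]],[[-0.011,-0.0407,0],[0,0,0]],[[-0.011,-0.0407,0],[0,0,0]],[[-0.011,-0.0407,0],[0,0,0]],[[-0.011,-0.0407,0],[0,0,0]],[[-0.011,-0.0407,0],[0,0,0]],[[0,0,0],[0,0,0]],[[0,0,0],[0,0,0]]]}}

```text
time: 28.6
eef_pos: [0.438, -0.3054, 0.2429]
orientation: [0.196, 0.981, 0.001, -0.0]
force: [0.5, 0.4, -0.3]
width: 0.084
gripper_force: 58.7
```

```bash
python3 st.py; python3 lid.py
```

```text
28.6 [ 0.438  -0.3054  0.2429] toolx 157.4 F [ 0.5  0.4 -0.3] M [ 0.061 -0.091  0.05 ] j6 -1.995 -0.023
scene 0.255
side 0.178
```

>>> {"method": "send_rows", "body": {"targets": [[[-0.001,0,0.02],[0,0,0]],[[0,0,0.03],[0,0,0]],[[0,0,0.03],[0,0,0]],[[0,0,0.03],[0,0,0]],[[0,0,0.02],[0,0,0]],[[0,0,0],[0,0,0]],[[0,0,0],[0,0,0]],[[0,0,0],[0,0,0]]]}}

```text
time: 29.5
eef_pos: [0.4403, -0.3052, 0.1146]
orientation: [0.195, 0.981, -0.001, 0.001]
force: [-0.1, -0.4, 0.1]
width: 0.088
gripper_force: 58.8
```

```bash
python3 - <<'E'
from m import *
s=get_state();print(s["eef_pos"])
T=R.from_quat(s["orientation"]).as_matrix()
i,*c=cam("wrist");np.savez("w6.npz",i=i,K=c[0],E=c[1],T=T,p=s["eef_pos"])
x,y=proj([.4392,-.3063,.042],*c).astype(int);print(x-55,y-60);save("z6.png",cv2.resize(i[y-60:y+35,x-55:x+55],None,fx=6,fy=6,interpolation=2))
E
```

```text
[ 0.44028738 -0.30517934  0.11460653]
264 161
```

View pics/z6.png

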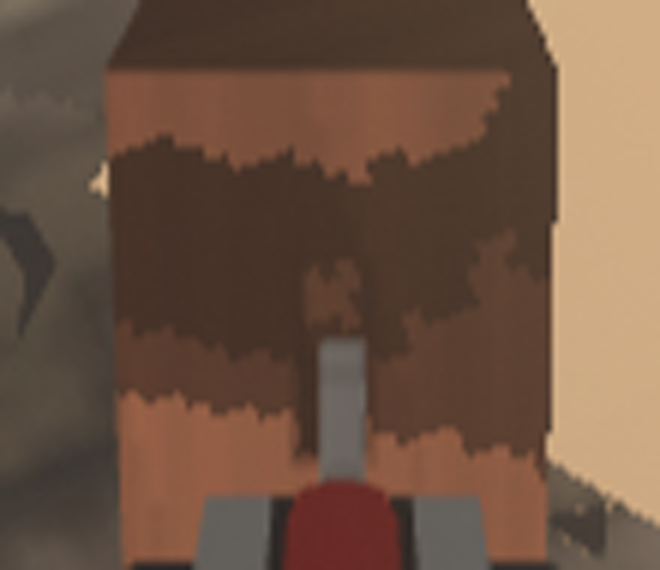

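The block's top edge runs from (106,70) to (556,70) in the crop. The slot spans about columns 297–368 with its top at row 258, and the key tip's end is at columns 320–365, row 340.

```bash
python3 - <<'E'
from m import *
d=np.load("w6.npz");c=(d["K"],d["E"]);T=d["T"];p=d["p"]
t=lambda u,z:(T.T@(onz(np.array(u)/6+[264,161],z,*c)-p)).round(5)
for n,u,z in(("TL",(106,70),.042),("TR",(556,70),.042),("L",(120,500),.042),("R",(549,500),.042),("slotTL",(300,258),.042),("slotTR",(368,258),.042),("slotL low",(297,450),.042),("tipL",(320,340),p[2]-.058),("tipR",(365,340),p[2]-.058)):print(n,t(u,z))
E
```

```text
TL [ 0.03108 -0.02317  0.07256]
TR [0.03106 0.02034 0.07252]
L [-0.0143  -0.02327  0.07266]
R [-0.01431  0.02099  0.07262]
slotTL [ 0.01196 -0.00453  0.07259]
slotTR [0.01196 0.00223 0.07258]
slotL low [-0.00871 -0.00497  0.07263]
tipL [ 0.00867 -0.00242  0.05798]
tipR [0.00867 0.00177 0.05798]
```

>>> {"method": "send_rows", "body": {"targets": [[[0.0015,-0.0009,0.003],[0,0,0]],[[0,0,0.004],[0,0,0]],[[0,0,0.004],[0,0,0]],[[0,0,0.002],[0,0,0]],[[0,0,0],[0,0,0]],[[0,0,0],[0,0,0]]]}}

```text
time: 30.15
eef_pos: [0.4376, -0.3054, 0.1002]
orientation: [0.196, 0.981, 0.0, -0.0]
force: [-0.8, 0.3, 0.4]
width: 0.085
gripper_force: 59.1
```

>>> {"method": "send_rows", "body": {"targets": [[[0,0,0.001],[0,0,0]],[[0,0,0.001],[0,0,0]],[[0,0,0],[0,0,0]]]}}

```text
time: 30.45
eef_pos: [0.4381, -0.3058, 0.0983]
orientation: [0.196, 0.981, -0.0, 0.0]
force: [1.1, 0.1, -0.5]
width: 0.08
gripper_force: 58.9
```

>>> {"method": "send_rows", "body": {"targets": [[[0,0,0.001],[0,0,0]],[[0,0,0.001],[0,0,0]],[[0,0,0],[0,0,0]]]}}

```text
time: 30.75
eef_pos: [0.438, -0.3057, 0.0963]
orientation: [0.196, 0.981, -0.0, 0.0]
force: [0.5, -1.1, -0.4]
width: 0.087
gripper_force: 58.9
```

In the slot (tip about 4 mm below the mouth, no force). On down to the floor.

>>> {"method": "send_rows", "body": {"targets": [[[0,0,0.002],[0,0,0]],[[0,0,0.002],[0,0,0]],[[0,0,0.002],[0,0,0]],[[0,0,0],[0,0,0]]]}}

```text
time: 31.15
eef_pos: [0.438, -0.3057, 0.09]
orientation: [0.196, 0.981, -0.0, 0.0]
force: [3.1, -0.7, -0.6]
width: 0.089
gripper_force: 58.7
```

>>> {"method": "send_rows", "body": {"targets": [[[0,0,0.002],[0,0,0]],[[0,0,0.002],[0,0,0]],[[0,0,0.002],[0,0,0]],[[0,0,0.002],[0,0,0]],[[0,0,0.002],[0,0,0]],[[0,0,0],[0,0,0]]]}}

```text
time: 31.75
eef_pos: [0.438, -0.3057, 0.0801]
orientation: [0.196, 0.981, -0.0, 0.0]
force: [3.4, -1.0, -1.3]
width: 0.082
gripper_force: 58.7
```

>>> {"method": "send_rows", "body": {"targets": [[[0,0,0.001],[0,0,0]],[[0,0,0.001],[0,0,0]],[[0,0,0.001],[0,0,0]],[[0,0,0.001],[0,0,0]],[[0,0,0],[0,0,0]]]}}

```text
time: 32.25
eef_pos: [0.438, -0.3057, 0.0763]
orientation: [0.196, 0.981, -0.0, 0.0]
force: [3.7, -1.7, -0.3]
width: 0.082
gripper_force: 58.8
```

>>> {"method": "send_rows", "body": {"targets": [[[-0.0006,0,0.001],[0,0,0]],[[0,0,0.0006],[0,0,0]],[[0,0,0],[0,0,0]]]}}

```text
time: 32.55
eef_pos: [0.4381, -0.3056, 0.0745]
orientation: [0.196, 0.981, 0.0, -0.0]
force: [3.0, -1.1, 1.4]
width: 0.082
gripper_force: 58.8
```

>>> {"method": "send_rows", "body": {"targets": [[[0,0,0.0006],[0,0,0]],[[0,0,0],[0,0,0]]]}}

```text
time: 32.75
eef_pos: [0.4381, -0.3056, 0.0743]
orientation: [0.196, 0.981, 0.0, -0.0]
force: [2.5, -0.7, 4.1]
width: 0.084
gripper_force: 59.6
```

On the floor. Releasing and rising.

>>> {"method": "send_rows", "body": {"targets": [[[0,0,0],[0,0,0]],[[0,0,0],[0,0,0]],[[0,0,0],[0,0,0]],[[0,0,0],[0,0,0]],[[0,0,0],[0,0,0]],[[0,0,0],[0,0,0]]], "jaw": 0.45}}

```text
time: 33.35
eef_pos: [0.4381, -0.3056, 0.074]
orientation: [0.196, 0.981, 0.0, -0.0]
force: [-0.0, -0.0, 0.1]
width: 0.451
gripper_force: 0.0
```

>>> {"method": "send_rows", "body": {"targets": [[[0,0,-0.01],[0,0,0]],[[0,0,-0.02],[0,0,0]],[[0,0,-0.03],[0,0,0]],[[0,0,-0.04],[0,0,0]],[[0,0,-0.03],[0,0,0]],[[0,0,0],[0,0,0]],[[0,0,0],[0,0,0]],[[0,0,0],[0,0,0]]]}}

```text
time: 34.15
eef_pos: [0.4376, -0.305, 0.2034]
orientation: [0.196, 0.981, 0.001, -0.001]
force: [-0.5, 0.1, -0.7]
width: 0.451
gripper_force: 0.0
```

```bash
python3 - <<'E'
from m import *
s=get_state();print(s["time"],s["eef_pos"])
i1,*c1=cam("scene");i2,*c2=cam("side")
p,a=comp(i1,(365,225,388,255),red);q,b=comp(i2,(352,168,374,190),red);print(p,a,q,b,two(p,c1,q,c2))
iw,*cw=cam("wrist");x,y=proj([.439,-.3064,.084],*cw).astype(int);print(x,y)
p,a=comp(iw,(x-40,y-40,x+40,y+40),lambda A:(A[...,0]>100)&(A[...,1]<65)&(A[...,2]<65)&(A[...,0]>2.2*A[...,1]));print(p,a,onz(p,.08,*cw))
# keyhole/lid via side change mask
E
python3 lid.py
```

```text
34.15 [ 0.43755868 -0.30497127  0.20337232]
[376.74509804 240.19607843] [ 6 11 10 10 51] [364.6875  177.21875] [10  6  6  7 32] (array([ 0.43767669, -0.30867348,  0.07100301]), np.float64(0.002539451153840927))
320 203
[319.82272727 193.11818182] [ 35  18  11  33 220] [ 0.43292495 -0.30417666  0.08      ]
scene 0.255
side 0.18
```

```bash
python3 -c "
from cell import *
print(sign_off())"
```

```text
the job is handed in; nothing more can be done
None
```

The strongbox was opened with the red key and the job handed in at 34 s: the lid sprang up, the plug was turned back to its home stop, and the key stands back on the floor of its block slot; `sign_off` returned no verdict, so I don't know the judged result.

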